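# Give out one token from the dispenser and slide it onto the donor's slip

### The job

Give the donor one token: press the token dispenser's plunger fully down once and let it spring back, so that a single token comes out of the mouth onto the desk, then push that token along the desk with the fingertips until it lies flat and wholly on the white paper slip, and take the hand away. Do not pick the token up, leave the other tokens in the dispenser's tube, and do not disturb the other things on the desk.

Things in the scene. Friction and masses are not known exactly. Their poses are not given: they have to be found in the camera images.
- dispenser: Token dispenser, screwed to the desk: steel base plate (x -45 to +88 mm, 76 mm wide, 3 mm thick), grey housing round the plunger (62 x 60 mm, 52 mm tall) and in front of it an upright clear tube, 54 mm wide, with five tokens. Origin at desk level on the plunger's axis; x points out of the mouth, the slot under the tube's front through which a token comes; z up. Nothing reaches beyond x = 90 mm.
- plunger_top (a point): Centre of the top of the plunger's black round knob (30 mm diameter, 10 mm thick, on a 10 mm steel rod out of the top of the grey housing). It is 92 mm above the desk when up, 62 mm when fully pressed.
- plunger (a joint): How far the plunger is pressed, in m: 0 up, 0.030 fully down on its stop. A spring resists with 2 N at the top to 7 N at the bottom (up to 10 N while a token moves) and returns it within half a second. A crank drives a flat blade forward by twice this travel, which pushes the lowest token out (blade tip then at the dispenser's x = 97 mm); on release it draws back and the next token drops into place.
- token_1: The lowest token in the tube, which comes out at the first press: plain dark wooden disc, 45 mm diameter, 8 mm thick, 10 to 17 g; origin at the centre of its underside. It drops flat on the desk, its centre 120 mm ahead of the plunger's axis (further by some cm after a fast press). It slides with ordinary friction and stops with the push; two fingertips 25 to 30 mm apart behind its rim, 2 to 4 mm over the desk, keep it from veering.
- slip: The donor's slip: white ruled sheet of paper, 148 mm (its x) by 105 mm (its y), taped flat to the desk at its corners, too thin to stop anything sliding over its edge. Origin at its centre. It lies to the left or to the right of the dispenser's mouth.
- register: An open pocket notebook, 144 mm (x) by 184 mm (y), 8 mm thick, fixed to the desk on the other side of the dispenser from the slip. Origin under its centre. Not the slip.
- tube (a point): Point on the tube's axis, on its floor, 3 mm above the desk and 60 mm ahead of the plunger's axis. The tube's top is 53 mm above the desk; the other four tokens stay stacked in it.
- token_2: The second token (counted from below) in the tube, the same kind of disc (45 mm diameter, 8 mm thick); origin at the centre of its underside. It must stay in the tube and sinks 8 mm when the lowest one has gone.
- token_3: The third token (counted from below) in the tube, the same kind of disc (45 mm diameter, 8 mm thick); origin at the centre of its underside. It must stay in the tube and sinks 8 mm when the lowest one has gone.
- token_4: The fourth token (counted from below) in the tube, the same kind of disc (45 mm diameter, 8 mm thick); origin at the centre of its underside. It must stay in the tube and sinks 8 mm when the lowest one has gone.
- token_5: The top token (counted from below) in the tube, the same kind of disc (45 mm diameter, 8 mm thick); origin at the centre of its underside. It must stay in the tube and sinks 8 mm when the lowest one has gone.
- stamp: Rubber stamp with a wooden handle, standing on the desk, 58 x 29 mm, 84 mm tall. Bystander. Origin at its underside.
- bell: Round steel desk bell with a small push knob, 80 mm diameter, 58 mm tall. Bystander. Origin at its underside.
- pen: Ballpoint pen lying on the desk, 140 mm long, 11 mm thick. Bystander. Origin at its underside.
- stapler: Black stapler, 125 x 34 mm, about 60 mm tall. Bystander. Origin at its underside.
- mug: White mug, 82 mm diameter, 92 mm tall. Bystander. Origin at its underside.
- jar: Amber preserve jar with a brass lid, 90 mm diameter, 125 mm tall. Bystander. Origin at its underside.
- baby_bottle: Clear baby bottle with a white collar, 60 mm diameter, 167 mm tall. Bystander. Origin at its underside.

How it is judged:
On the way, in this order (a step that is already met when the one before it is completed fails the run):
1. the plunger is pressed fully down (at least 27 of its 30 mm) (value of joint plunger above 0.027 m).
2. the plunger is back up and the lowest token lies still, flat on the desk, in front of the mouth and wholly out of it (value of joint plunger below 0.004 m and x of token_1 in the frame of dispenser above 0.11 m and height (world z) of token_1 below 0.003 m and angle between token_1's own z axis and vertical below 0.08 rad and linear speed of token_1 below 0.02 m/s), for 0.1 s.
At the end, for the whole second after the job is handed in: The first token lies still and flat on the slip (centre within 54.5 mm along the slip's x and 33 mm along its y of the slip's centre), the plunger is up (under 4 mm), the other four tokens are in the tube (within 6 mm of its axis), and the robot touches nothing (x of token_1 in the frame of slip between -0.0545 and 0.0545 m and y of token_1 in the frame of slip between -0.033 and 0.033 m and height (world z) of token_1 below 0.003 m and angle between token_1's own z axis and vertical below 0.08 rad and linear speed of token_1 below 0.01 m/s and value of joint plunger below 0.004 m and horizontal distance between each of token_2, token_3, token_4, token_5 and tube below 0.006 m).
It fails at once if a second token leaves the tube (horizontal distance between any of token_2, token_3, token_4, token_5 and tube above 0.015 m).
It fails at once if a token is lifted by a centimetre or more (height (world z) of token_1 above 0.011 m or height (world z) of token_2 above 0.021 m or height (world z) of token_3 above 0.029 m or height (world z) of token_4 above 0.037 m or height (world z) of token_5 above 0.045 m).
It fails at once if a bystander is moved by more than 15 mm or tipped over (distance of any of stamp, bell, pen, stapler, mug, jar, baby_bottle from where it was at the start of the episode above 0.015 m or angle between any of stamp, bell, pen, stapler, mug, jar, baby_bottle's own z axis and vertical above 0.3 rad).
It also fails if it takes over 56 s, if anything falls off the work surface, if the arm or the gripper's body presses on something with over 40 N, if the wrist force passes 120 N, or if a joint passes its speed limit or range.

### The arm

A 7-joint arm with a two-finger parallel gripper is mounted at the origin on the work surface. World frame = base frame: x ahead of the robot, y to its left, z up, the work surface at z = 0. Lengths are in m, angles in rad, forces in N, time in s.
With the tool pointing down it reaches from about 0.425 to 0.925 m from the base axis. Payload 6.8 kg.
Tool frame: the origin (TCP) lies at the very end of the fingers, on their centre line; the grasp point (between the pads) lies 19 mm behind it; z points along the fingers, y is the line along which they close (so a half turn about z gives the same grasp; the last joint's range is limited). The gripper opens to 85 mm and grips with 20 to 120 N. Pads are 22 mm wide; open, the fingers measure 114 mm over their backs; the gripper's body (76 mm by 85 mm) begins 54 mm behind the grasp point. The pads swing forward as they close: fully open they stand 13 mm farther back than shut.
Start: joints at [1.141, 0.477, 0.022, 1.555, -0.011, 1.109, -0.083], TCP at [0.213, -0.64, 0.231] pointing down, gripper open.
Joint ranges: [-2.96, 2.96], [-0.34, 2.1], [-1.41, 1.46], [0.24, 2.44], [-1.37, 4.51], [0.17, 1.92], [-2.96, 2.96]. Speed limits (rad/s): [2.39, 2.39, 3.14, 3.14, 3.14, 3.14, 3.14].

### API

Orientations are given as a unit quaternion [w, x, y, z].
In Python, from station import get_obs, read_camera, hand_in gives the robot as it stands.
- The arm moves only by the tool arm_command, never from a script. Its argument "commands" is one flat list of numbers, 7 for each row, row after row: the shift along the tool's x, y, z in m, then the turn, a rotation vector about the tool's x, y, z in degrees, then the opening, from 0 (shut) to 1 (fully open). In form: [tx, ty, tz, rx, ry, rz, fingers, tx, ty, tz, rx, ry, rz, fingers, ...]. A call has 1 to 8 rows; each row is the pose to reach, as a shift and turn from the pose commanded when the call began, along the tool's axes at that moment; what a row does not reach only later rows make up. A row lasts 1/10 s, in which the tool goes at most 50 mm and 8.59 degrees, less where a joint would pass 70% of its speed; a pose out of reach is approached as far as the arm can. A call with a gripper value outside its range is refused whole. The fingers move at their own pace and stop on an object; "force" is the grip in N (left out, the last holds). Time passes only in rows, so rows that repeat a pose let the fingers close. It gives the time, the measured TCP pose, the force, the opening and the grip force at its end, in the units of the state.
- get_obs(): the state, without advancing time (a new reading comes with each control period).
- read_camera(name): name is "scene" or "side" or "wrist"; returns a dict with "img" (384x512x3 uint8, red, green, blue), "camera_matrix" (3x3 intrinsics, pixels), "pose" (4x4, takes a point from camera to world coordinates). Camera axes: x right, y down, z forward; pixel columns grow to the right and rows downward; lengths in m; the calibration is good to about 2 mm. A picture is of the moment at which its call begins. There is no depth.
- hand_in(): hands the job in; it is judged then, once.
The state is a dict: "t": time; "q": joint angles; "joint_vel": joint speeds; "joint_torque": joint torques, N m; "eef_pos": TCP position; "tool_rot": TCP orientation; "contact_force": force on the tool from outside, world axes, zero at the start; "torque": the same for the moment, N m; "gripper_width": opening from 0.0 (shut) to 1.0 (fully open); "grasp_force": force on a finger pad.
Only numpy, scipy, OpenCV 4.12 (cv2) and the standard library are available. Lean on these libraries where they do the work, as an engineer would, in place of code of your own. Each camera call takes 0.05 s, during which the arm holds its last target. There are 200 camera calls.

## Working session

There is one attempt and no reset: what is moved stays moved. The work goes in short steps, Python scripts to look and compute and a tool call to move; the robot and the scene stay as the last step left them, time stands still between calls to the robot, and variables do not carry over. Pictures are saved under pics/ and viewed, at most 10 in all, crops included, and the job is handed in when it is done.

Besides the shell and the picture viewer there is one more tool, called after "Request:" in YAML: its name, and indented under it one key for each argument. arm_command: Moves the arm, as the interface text tells. Its arguments: {"type":"object","properties":{"commands":{"type":"array","items":{"type":"number"}},"force":{"type":"number"}},"required":["commands"]}

```bash
mkdir -p pics
cat > h.py <<'E'
import numpy as np,cv2,pickle
from station import *
def snap(n,f):
    c=read_camera(n); cv2.imwrite(f'pics/{f}.png',c['img'][:,:,::-1]); pickle.dump(c,open(f'pics/{f}.pkl','wb')); return c
def pt(c,u,v,z):
    T=np.array(c['pose']);d=T[:3,:3]@np.linalg.inv(c['camera_matrix'])@[u,v,1]
    return T[:3,3]+d*(z-T[2,3])/d[2]
def px(c,P):
    T=np.array(c['pose']);p=np.array(c['camera_matrix'])@(T[:3,:3].T@(np.array(P)-T[:3,3]));return p[:2]/p[2]
def load(f): return pickle.load(open(f'pics/{f}.pkl','rb'))
E
python3 - <<'E'
from h import *
a=snap('scene','s0');b=snap('side','d0')
cv2.imwrite('pics/s0b.png',cv2.resize(a['img'][:,:,::-1],(800,600),interpolation=2))
cv2.imwrite('pics/d0b.png',cv2.resize(b['img'][:,:,::-1],(800,600),interpolation=2))
print(a['pose'],b['pose']);o=get_obs();print(o['t'],o['tool_rot'],o['gripper_width'],o['eef_pos'])
E
```

```text
[[-0.70983127  0.41354228 -0.57019501  1.36875358]
 [ 0.70422423  0.43322724 -0.5624788   0.83246109]
 [ 0.01441524 -0.80081018 -0.59874474  0.95744832]
 [ 0.          0.          0.          1.        ]] [[-0.96078148 -0.20494365  0.18680754  0.28733752]
 [-0.2772846   0.71849612 -0.63786877  0.87821237]
 [-0.00349334 -0.66465136 -0.74714548  1.13442729]
 [ 0.          0.          0.          1.        ]]
0.1 [-8.09427463e-04  9.87082647e-01  1.60209735e-01 -1.83649861e-04] 0.9965279062347829 [ 0.21330481 -0.63983902  0.23041309]
```

View pics/s0b.png

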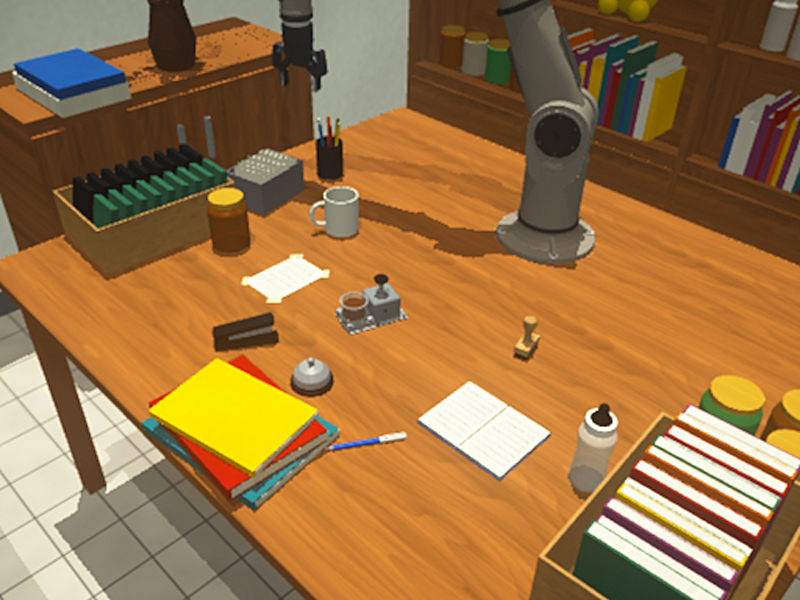

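View pics/d0b.png

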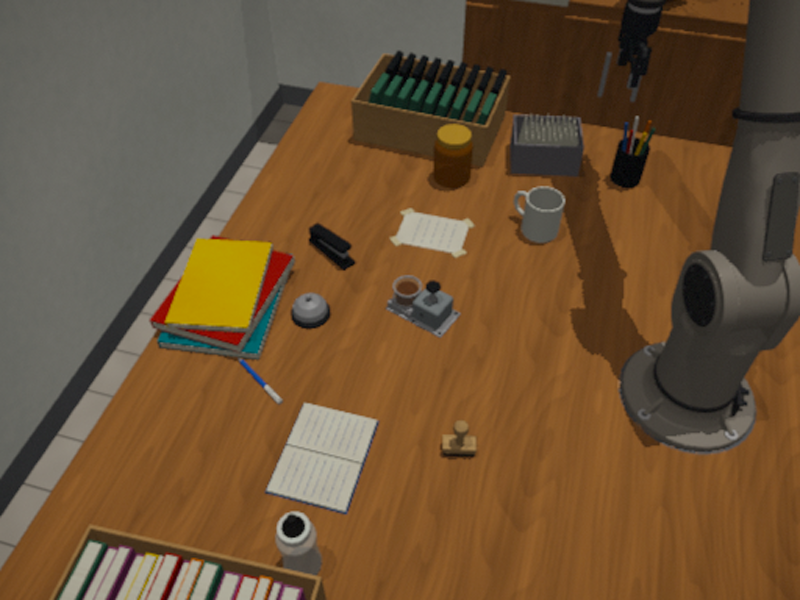

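The first picture shows the dispenser at about (372,303) and the slip at (287,278). In the side picture the dispenser is at (425,307) and the slip at (432,232). Next I'll enlarge both.

Run:
```python
from h import *
a=load('s0');b=load('d0')
# crops 130x48 px *6
A=a['img'][150:216,145:275];B=b['img'][120:220,235:325]
cv2.imwrite('pics/ca.png',cv2.resize(A[:,:,::-1],None,fx=6,fy=6,interpolation=cv2.INTER_CUBIC))
cv2.imwrite('pics/cb.png',cv2.resize(B[:,:,::-1],None,fx=6,fy=6,interpolation=cv2.INTER_CUBIC))
```

```text
(no output)
```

View pics/ca.png

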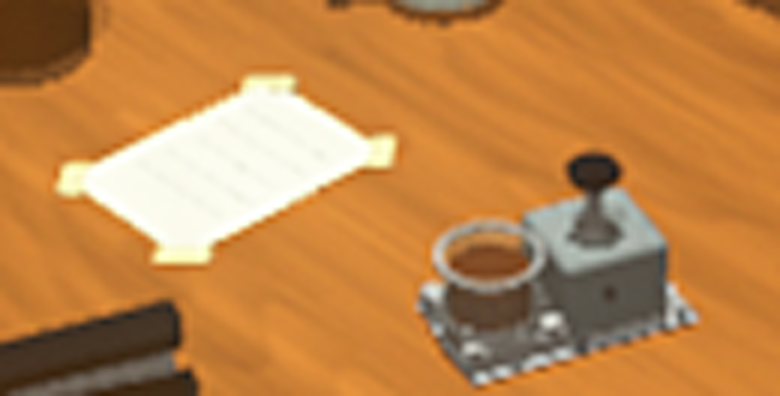

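View pics/cb.png

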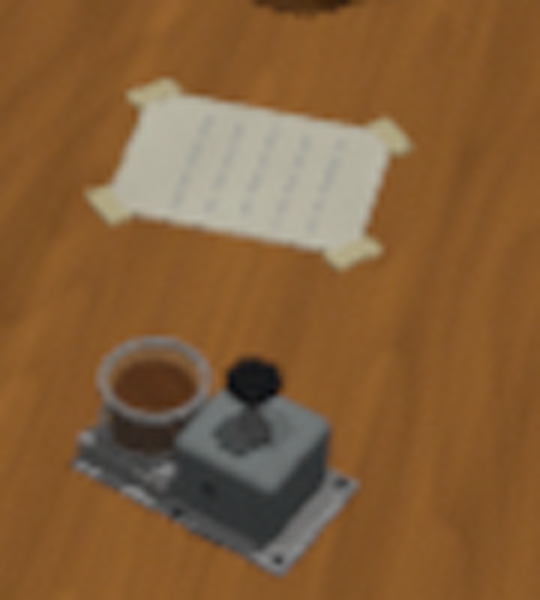

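The crops show, in 6x pixels (scene / side):
- **Knob top:** (593,167) / (253,376)
- **Tube rim:** (490,256) / (154,375)
- **Base front corners:** scene (425,290) and (478,382)
- **Slip corners:** read off in both crops

Run:
```python
from h import *
a=load('s0');b=load('d0')
fa=lambda u,v,z:pt(a,(u+.5)/6+145-.5,(v+.5)/6+150-.5,z)
fb=lambda u,v,z:pt(b,(u+.5)/6+235-.5,(v+.5)/6+120-.5,z)
np.set_printoptions(precision=4,suppress=True)
print('knob',fa(593,167,.092),fb(253,376,.092));print('tube',fa(490,256,.053),fb(154,375,.053))
# base corners: front-left.. 
print('base scene',fa(478,382,.003),fa(697,317,.003),fa(422,292,.003))
print('base side',fb(282,574,.003),fb(356,484,.003),fb(76,463,.003))
print('slip');S=[fa(*p,0) for p in[(82,180),(270,87),(381,153),(188,253)]];D=[fb(*p,0) for p in[(393,132),(362,248),(112,206),(165,97)]]
for n,s in(('a',S),('b',D)):
  print(n,np.array(s)[:,:2].tolist(),np.mean(s,0))
# objects (800-scale pixels) 
g=lambda c,u,v:pt(c,u*.64,v*.64,0)[:2]
print('stapler',g(b,310,240),g(b,350,265),'bell',g(b,310,322),'mug',g(b,541,232),g(a,341,228),'jar',g(a,230,242),g(b,452,175),'stamp',g(b,459,450),'pen',g(b,243,363),g(b,279,400))
```

```text
knob [ 0.496  -0.0542  0.092 ] [ 0.4963 -0.0582  0.092 ]
tube [ 0.5522 -0.073   0.053 ] [ 0.5538 -0.0798  0.053 ]
base scene [ 0.5861 -0.0464  0.003 ] [ 0.464 -0.006  0.003] [ 0.5559 -0.1244  0.003 ]
base side [ 0.4657 -0.0091  0.003 ] [ 0.443  -0.0784  0.003 ] [ 0.5886 -0.052   0.003 ]
slip
a [[0.623342040092979, -0.3400722434755502], [0.4846487114177007, -0.34151933719533456], [0.48223296425489504, -0.24326985003861556], [0.6229391425920509, -0.2429899146887068]] [ 0.5533 -0.292   0.    ]
b [[0.4840463790405092, -0.35293587550012806], [0.47988085277963427, -0.2533323149980088], [0.6259666733497253, -0.24732695131880622], [0.621774954821674, -0.34578474971791795]] [ 0.5529 -0.2998  0.    ]
stapler [ 0.8089 -0.1969] [ 0.699  -0.1481] bell [0.7251 0.0244] mug [ 0.3215 -0.3623] [ 0.3263 -0.3644] jar [ 0.5584 -0.4965] [ 0.559  -0.5025] stamp [0.3732 0.2244] pen [0.8121 0.155 ] [0.7138 0.2143]
```

```bash
cat >> h.py <<'E'
from scipy.spatial.transform import Rotation as R
np.set_printoptions(precision=4,suppress=True)
def rel(P,h):
    """shift (m) and turn (deg) in tool axes to reach world P, tool down with tool x at h degrees"""
    o=get_obs();w=o['tool_rot'];Q=R.from_quat([w[1],w[2],w[3],w[0]]);a=np.radians(h/2)
    G=R.from_quat([np.cos(a),np.sin(a),0,0])
    print('t',o['t'],'at',np.array(o['eef_pos']),'shift',Q.inv().apply(np.array(P)-o['eef_pos']),'turn',np.degrees((Q.inv()*G).as_rotvec()),'F',np.array(o['contact_force']),o['gripper_width'])
E
python3 -c "
from h import *
rel([.46,-.12,.2],71)"
```

```text
t 0.1 at [ 0.2133 -0.6398  0.2304] shift [ 0.3984 -0.4151  0.0311] turn [ -0.0909  -0.038  -52.5618] F [0.4087 0.8043 0.1974] 0.9965279062347829
```

Request:
arm_command:
  commands: [0.033,-0.035,0.002,0,0,-4.4,0,0.066,-0.07,0.005,0,0,-8.8,0,0.1,-0.104,0.008,0,0,-13,0,0.133,-0.138,0.01,0,0,-17.5,0,0.166,-0.173,0.013,0,0,-22,0,0.2,-0.208,0.015,0,0,-26,0,0.233,-0.243,0.018,0,0,-31,0,0.266,-0.277,0.02,0,0,-35,0]
  force: 40

```text
t: 0.9
eef_pos: [0.3784, -0.2914, 0.211]
tool_rot: [-0.0, 0.892, 0.451, -0.0]
contact_force: [0.3, -1.0, -0.0]
gripper_width: 0.001
grasp_force: 0.0
```

```bash
python3 -c "
from h import *
rel([.494,-.06,.18],71)"
```

```text
t 0.9 at [ 0.3784 -0.2914  0.211 ] shift [ 0.2549 -0.0441  0.031 ] turn [ -0.0228   0.0078 -17.3732] F [ 0.267  -1.0091 -0.0013] 0.0005692000197364127
```

Request:
arm_command:
  commands: [0.043,-0.007,0.005,0,0,-3,0,0.085,-0.014,0.01,0,0,-6,0,0.128,-0.021,0.015,0,0,-9,0,0.17,-0.029,0.02,0,0,-12,0,0.213,-0.037,0.026,0,0,-15,0,0.255,-0.044,0.031,0,0,-17.4,0,0.255,-0.044,0.031,0,0,-17.4,0,0.255,-0.044,0.031,0,0,-17.4,0]

```text
t: 1.7
eef_pos: [0.4946, -0.0616, 0.1799]
tool_rot: [-0.0, 0.814, 0.58, -0.0]
contact_force: [-0.5, -0.8, 1.1]
gripper_width: 0.001
grasp_force: 0.0
```

```bash
python3 -c "
from h import *
c=snap('wrist','w1');rel([.494,-.0575,.1],71);print(np.array(c['pose']))
for n,P in (('knob',[.494,-.0575,.092]),('tube',[.5507,-.077,.053]),('tok',[.6075,-.0965,0])):print(n,px(c,P)*1.5625)
cv2.imwrite('pics/w1b.png',cv2.resize(c['img'][:,:,::-1],(800,600),interpolation=2))"
```

```text
t 1.75 at [ 0.4942 -0.063   0.1799] shift [ 0.0052 -0.002   0.0799] turn [-0.0578  0.0442 -0.1808] F [-0.2225 -0.8571 -0.0089] -0.004063142663890678
[[ 0.9452 -0.3095 -0.1041  0.5206]
 [-0.3265 -0.8973 -0.2972  0.0144]
 [-0.0015  0.3149 -0.9491  0.3208]
 [ 0.      0.      0.      1.    ]]
knob [390.7104 301.2666]
tube [483.3227 282.135 ]
tok [547.8788 263.0148]
```

View pics/w1b.png

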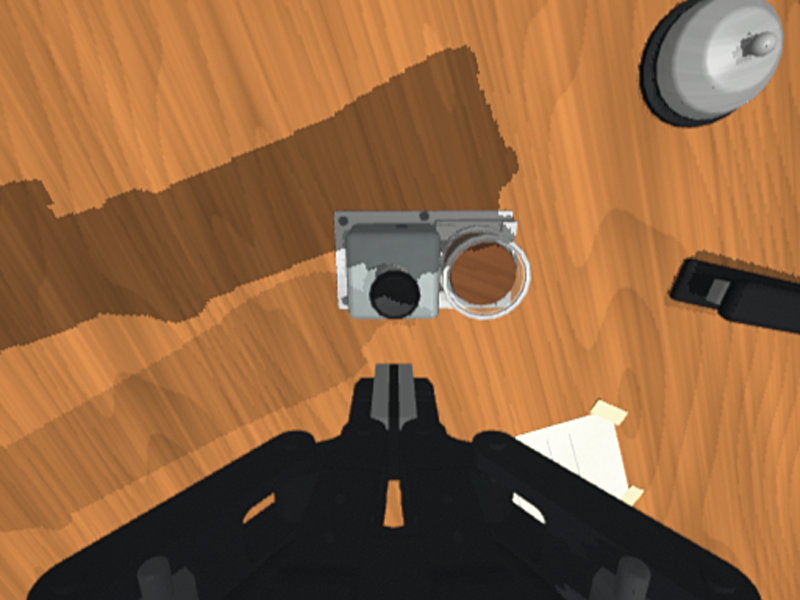

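The wrist view shows the knob top centre at (395,291) and the tube rim centre at (486,276). The plate's edges are parallel to the tool axes.

```bash
python3 -c "
from h import *
c=load('w1');f=lambda u,v,z:pt(c,u*.64,v*.64,z)
k=f(395,291,.092);print(k,f(486,276,.053),f(335,211,.003),f(513,211,.003));rel([*k[:2],.1],71)"
```

```text
[ 0.4983 -0.0526  0.092 ] [ 0.5534 -0.0736  0.053 ] [ 0.468  -0.0063  0.003 ] [ 0.5911 -0.0488  0.003 ]
t 1.75 at [ 0.4942 -0.063   0.1799] shift [0.0112 0.0004 0.0799] turn [-0.0578  0.0442 -0.1808] F [-0.2225 -0.8571 -0.0089] -0.004063142663890678
```

Request:
arm_command:
  commands: [0.004,0,0.03,0,0,0,0,0.009,0,0.06,0,0,0,0,0.009,0,0.078,0,0,0,0,0.009,0,0.083,0,0,0,0,0.009,0,0.083,0,0,0,0,0.009,0,0.087,0,0,0,0,0.009,0,0.09,0,0,0,0,0.009,0,0.093,0,0,0,0]

```text
t: 2.55
eef_pos: [0.4986, -0.0545, 0.0881]
tool_rot: [0.001, 0.815, 0.579, 0.001]
contact_force: [-0.7, -1.1, 4.5]
gripper_width: -0.001
grasp_force: 2.2
```

```bash
python3 -c "
from h import *
rel([.4975,-.054,.062],71)"
```

```text
t 2.55 at [ 0.4986 -0.0545  0.0881] shift [ 0.0001 -0.0012  0.0261] turn [ 0.1183  0.0067 -0.1981] F [-0.6817 -1.0963  4.5212] -0.0012456458180351326
```

Request:
arm_command:
  commands: [0,0,0.0035,0,0,0,0,0,0,0.007,0,0,0,0,0,0,0.0105,0,0,0,0,0,0,0.014,0,0,0,0,0,0,0.0175,0,0,0,0,0,0,0.021,0,0,0,0,0,0,0.0245,0,0,0,0,0,0,0.0255,0,0,0,0]

```text
t: 3.35
eef_pos: [0.4986, -0.0545, 0.0622]
tool_rot: [0.001, 0.815, 0.579, 0.0]
contact_force: [-0.5, -2.3, 7.5]
gripper_width: 0.0
grasp_force: 3.8
```

Request:
arm_command:
  commands: [0,0,0.0005,0,0,0,0,0,0,0.0005,0,0,0,0]

```text
t: 3.55
eef_pos: [0.4986, -0.0545, 0.0621]
tool_rot: [0.001, 0.815, 0.579, 0.0]
contact_force: [-0.5, -1.8, 9.1]
gripper_width: -0.004
grasp_force: 4.5
```

Request:
arm_command:
  commands: [0,0,0.001,0,0,0,0,0,0,0.001,0,0,0,0]

```text
t: 3.75
eef_pos: [0.4987, -0.0545, 0.0619]
tool_rot: [0.001, 0.815, 0.579, 0.0]
contact_force: [-4.5, -3.5, 18.2]
gripper_width: 0.006
grasp_force: 9.6
```

Request:
arm_command:
  commands: [0,0,-0.01,0,0,0,0,0,0,-0.02,0,0,0,0,0,0,-0.035,0,0,0,0,0,0,-0.06,0,0,0,0,0,0,-0.09,0,0,0,0,0,0,-0.12,0,0,0,0,0,0,-0.12,0,0,0,0,0,0,-0.12,0,0,0,0]

```text
t: 4.55
eef_pos: [0.4977, -0.0538, 0.1806]
tool_rot: [0.0, 0.815, 0.58, 0.0]
contact_force: [-0.3, 0.3, -0.7]
gripper_width: -0.001
grasp_force: 0.0
```

```bash
python3 -c "
from h import *
c=snap('wrist','w2')
cv2.imwrite('pics/w2b.png',cv2.resize(c['img'][:,:,::-1],(800,600),interpolation=2))"
```

```text
(no output)
```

View pics/w2b.png

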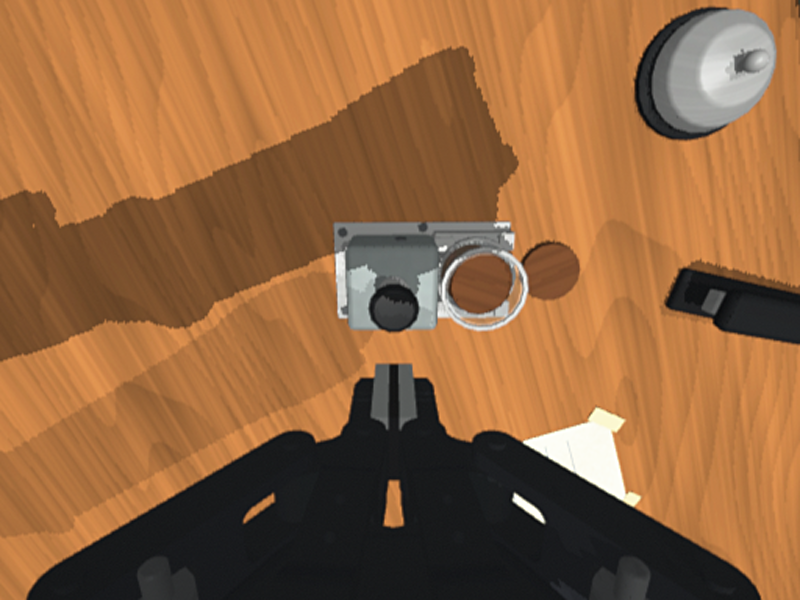

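The stop was reached and the plunger is back up. One token lies in front of the mouth at (550,270), and the others are still in the tube.

```bash
python3 -c "
from h import *
c=load('w2');t=pt(c,550*.64,270*.64,.008);print(t)
k=pt(c,395*.64,304*.64,.092);print(k)
x=np.array([np.cos(np.radians(71)),np.sin(np.radians(71))]);y=np.array([x[1],-x[0]])
print('tok-knob',(t-k)[:2]@y,(t-k)[:2]@x)
s=np.array([.553,-.296]);print('slip-tok',(s-t[:2])@y,(s-t[:2])@x)
P=t[:2]+x*.044+y*.005;rel([*P,.1],71)"
```

```text
[ 0.6093 -0.0923  0.008 ]
[ 0.4989 -0.0523  0.092 ]
tok-knob 0.11737630015529565 -0.0019734765597919464
slip-tok 0.013114112469967108 -0.2108875287695856
t 4.6 at [ 0.497  -0.0538  0.1797] shift [0.0444 0.1236 0.0796] turn [-0.0583  0.0145 -0.149 ] F [-0.739  -0.1351  0.011 ] 0.0007081042352858626
```

Request:
arm_command:
  commands: [0.01,0.03,0,0,0,0,0.33,0.025,0.065,0,0,0,0,0.33,0.04,0.1,0.02,0,0,0,0.33,0.048,0.126,0.05,0,0,0,0.33,0.048,0.126,0.08,0,0,0,0.33,0.048,0.126,0.1,0,0,0,0.33,0.048,0.126,0.1,0,0,0,0.33,0.048,0.126,0.1,0,0,0,0.33]

```text
t: 5.4
eef_pos: [0.6317, -0.0497, 0.0793]
tool_rot: [-0.001, 0.815, 0.58, -0.001]
contact_force: [0.7, -0.4, 0.9]
gripper_width: 0.328
grasp_force: 0.0
```

```bash
python3 -c "
from h import *
c=snap('wrist','w3');rel([.6093,-.0923,.004],71)
cv2.imwrite('pics/w3b.png',cv2.resize(c['img'][:,:,::-1],(800,600),interpolation=2))"
```

```text
t 5.45 at [ 0.6326 -0.0497  0.0806] shift [-0.0479 -0.0081  0.0766] turn [-0.0046 -0.0137 -0.1497] F [-0.8309 -0.8683 -0.1248] 0.32589020701158505
```

View pics/w3b.png

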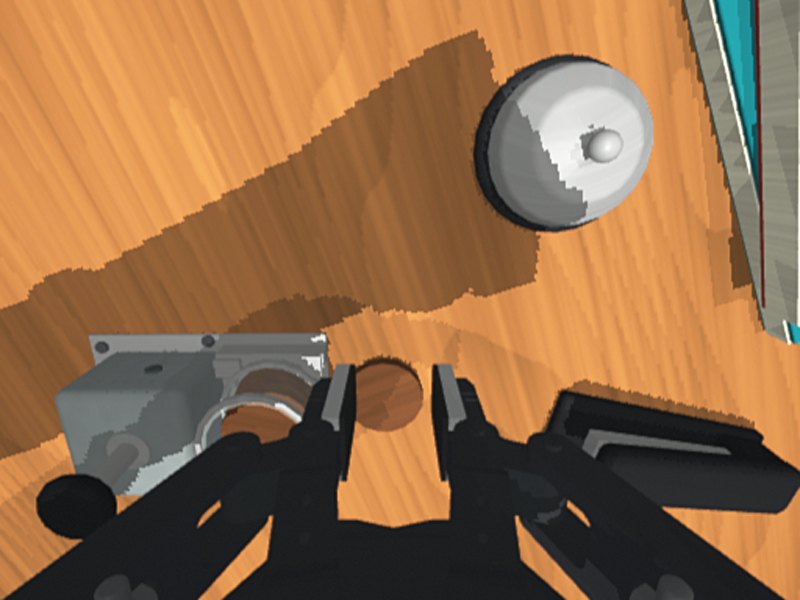

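The token is seen between the open pads at (388,395), and the pad inner edges are at (352,365) and (435,365). The left finger is just outside the tube.

```bash
python3 -c "
from h import *
c=load('w3');t=pt(c,388*.64,396*.64,.008);print(t)
print([px(c,R.from_quat([.815,.58,0,0]).apply([0,s,0])+np.array([.6326,-.0497,.0806]))*1.5625 for s in(-.014,0,.014)])
rel([t[0],t[1],.004],71)"
```

```text
[ 0.6129 -0.0932  0.008 ]
[array([358.6807, 386.7564]), array([396.625 , 386.7888]), array([434.5881, 386.8212])]
t 5.45 at [ 0.6326 -0.0497  0.0806] shift [-0.0475 -0.0044  0.0766] turn [-0.0046 -0.0137 -0.1497] F [-0.8309 -0.8683 -0.1248] 0.32589020701158505
```

Request:
arm_command:
  commands: [0.002,0.001,0.02,0,0,0,0.3,0.002,0.001,0.04,0,0,0,0.3,0.002,0.001,0.056,0,0,0,0.3,0.002,0.001,0.066,0,0,0,0.3,0.002,0.001,0.072,0,0,0,0.3,0.002,0.001,0.076,0,0,0,0.3,0.002,0.001,0.0765,0,0,0,0.3,0.002,0.001,0.0765,0,0,0,0.3]

```text
t: 6.25
eef_pos: [0.6345, -0.0484, 0.0043]
tool_rot: [0.0, 0.815, 0.58, 0.0]
contact_force: [-0.5, 0.2, 0.4]
gripper_width: 0.3
grasp_force: 0.0
```

Clear of contact. Start pushing.

Request:
arm_command:
  commands: [-0.008,0,0,0,0,0,0.3,-0.016,0,0,0,0,0,0.3,-0.022,0,0,0,0,0,0.3,-0.028,0,0,0,0,0,0.3,-0.036,0,0,0,0,0,0.3,-0.044,0,0,0,0,0,0.3,-0.052,0,0,0,0,0,0.3,-0.06,0,0,0,0,0,0.3]

```text
t: 7.05
eef_pos: [0.6167, -0.1053, 0.0052]
tool_rot: [0.001, 0.815, 0.579, 0.002]
contact_force: [4.9, 2.2, 5.6]
gripper_width: 0.3
grasp_force: 0.3
```

Request:
arm_command:
  commands: [-0.01,0,0,0,0,0,0.3,-0.02,0,0,0,0,0,0.3,-0.03,0,0,0,0,0,0.3,-0.04,0,0,0,0,0,0.3,-0.05,0,0,0,0,0,0.3,-0.06,0,0,0,0,0,0.3,-0.07,0,0,0,0,0,0.3,-0.078,0,0,0,0,0,0.3]

```text
t: 7.85
eef_pos: [0.5882, -0.1799, 0.0037]
tool_rot: [-0.0, 0.815, 0.579, -0.0]
contact_force: [0.0, 0.2, -0.0]
gripper_width: 0.301
grasp_force: 0.0
```

```bash
python3 -c "
from h import *
a=snap('side','d1');rel([.553,-.296,.004],71)
cv2.imwrite('pics/d1b.png',cv2.resize(a['img'][110:220,230:350,::-1],None,fx=5,fy=5,interpolation=2))"
```

```text
t 7.9 at [ 0.5877 -0.1816  0.0036] shift [-0.1194  0.005  -0.0002] turn [-0.0294  0.0904 -0.2904] F [-0.8718 -1.1935  0.5909] 0.30241639328254577
```

View pics/d1b.png

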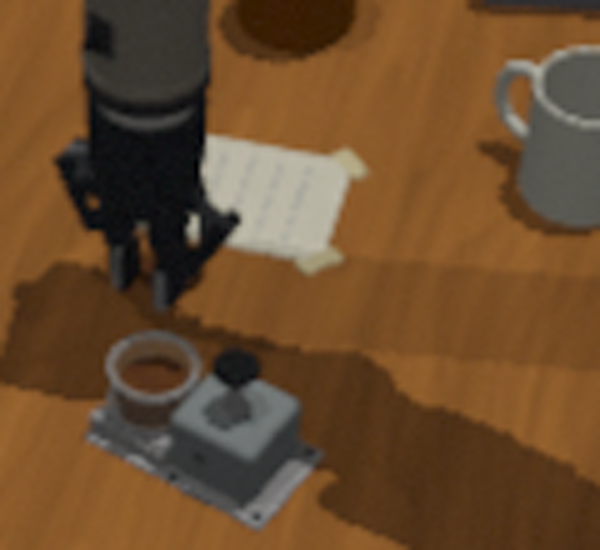

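The side view shows the hand between the dispenser and the slip with the token hidden. I'll check it with the other two cameras in one picture.

```bash
python3 -c "
from h import *
a=snap('scene','s2');w=snap('wrist','w4')
A=cv2.resize(a['img'][140:220,150:250],(500,400),interpolation=2);W=cv2.resize(w['img'][180:380,180:330],(300,400),interpolation=2)
cv2.imwrite('pics/m.png',np.hstack([A,W])[:,:,::-1]);print((px(a,[.578,-.208,.008])-[150,140])*5)"
```

```text
[215.3729 243.9156]
```

View pics/m.png

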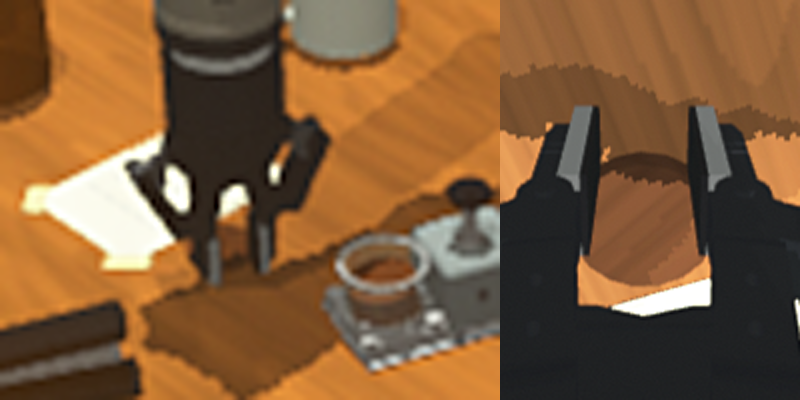

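The wrist half shows the token centred ahead of the fingertips at about (645,220). That is (252,290) in the full image.

```bash
python3 -c "
from h import *
c=load('w4');t=pt(c,252.5,289.5,.008);print(t)
x=np.array([np.cos(np.radians(71)),np.sin(np.radians(71))]);y=np.array([x[1],-x[0]])
s=np.array([.553,-.297]);print('slip-tok',(s-t[:2])@x,(s-t[:2])@y);rel([t[0],t[1],.004],71)"
```

```text
[ 0.5795 -0.2055  0.008 ]
slip-tok -0.09513945569414663 0.004705256239030641
t 8.0 at [ 0.5886 -0.1795  0.0038] shift [-0.0275  0.     -0.0002] turn [-0.0041  0.0124 -0.2318] F [-0.1257 -0.1817 -0.0047] 0.30114649016031947
```

Exactly as expected. Push another 94 mm, then withdraw.

Request:
arm_command:
  commands: [-0.008,0,0,0,0,0,0.3,-0.018,0,0,0,0,0,0.3,-0.028,0,0,0,0,0,0.3,-0.038,0,0,0,0,0,0.3,-0.048,0,0,0,0,0,0.3,-0.058,0,0,0,0,0,0.3,-0.068,0,0,0,0,0,0.3,-0.076,0,0,0,0,0,0.3]

```text
t: 8.8
eef_pos: [0.5634, -0.2517, 0.0037]
tool_rot: [0.0, 0.815, 0.579, -0.0]
contact_force: [-0.1, -0.1, 0.3]
gripper_width: 0.298
grasp_force: 0.1
```

Request:
arm_command:
  commands: [-0.006,0,0,0,0,0,0.3,-0.012,0,0,0,0,0,0.3,-0.016,0,0,0,0,0,0.3,-0.018,0,0,0,0,0,0.3,-0.018,0,0,0,0,0,0.3,-0.008,0,0,0,0,0,0.3,0.006,0,0,0,0,0,0.3,0.01,0,0,0,0,0,0.3]

```text
t: 9.6
eef_pos: [0.5685, -0.2373, 0.004]
tool_rot: [-0.0, 0.814, 0.581, 0.001]
contact_force: [-0.1, 0.1, -0.0]
gripper_width: 0.301
grasp_force: 0.0
```

Request:
arm_command:
  commands: [0,0,-0.03,0,0,0,0.3,0,0,-0.07,0,0,0,0.3,0,0,-0.11,0,0,0,0.3,0.02,0,-0.15,0,0,0,0.3,0.05,0,-0.18,0,0,0,0.3,0.08,0,-0.2,0,0,0,0.3,0.11,0,-0.2,0,0,0,0.3,0.11,0,-0.2,0,0,0,0.3]

```text
t: 10.4
eef_pos: [0.6052, -0.13, 0.2053]
tool_rot: [-0.0, 0.812, 0.583, 0.002]
contact_force: [-0.4, -0.7, 0.2]
gripper_width: 0.301
grasp_force: 0.0
```

```bash
python3 -c "
from h import *
a=snap('side','d2');b=snap('scene','s3');rel([.553,-.296,.004],71)
A=cv2.resize(a['img'][110:230,230:330],(400,480),interpolation=2);B=cv2.resize(b['img'][140:236,150:230],(400,480),interpolation=2)
cv2.imwrite('pics/m2.png',np.hstack([A,B])[:,:,::-1])"
```

```text
t 10.5 at [ 0.6033 -0.1356  0.2037] shift [-0.168   0.0047  0.1998] turn [-0.0144  0.0101  0.0067] F [-0.9119 -0.0802  0.0261] 0.3010537452961991
```

View pics/m2.png

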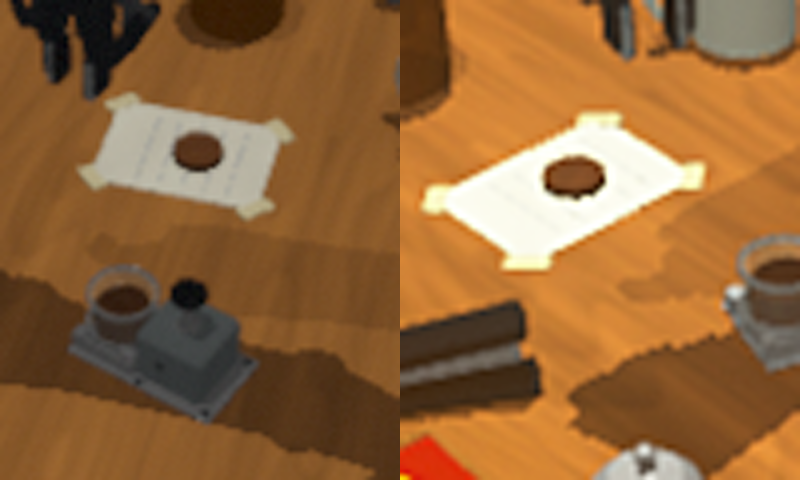

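The token lies well inside the slip, at (198,152) in the side half and (575,177) in the scene half. The plunger is up and the hand is clear, so I'm handing in.

```bash
python3 -c "
from station import *
print(hand_in())"
```

```text
the job is handed in; nothing more can be done
None
```

I pressed the plunger fully down once, pushed the single token to near the centre of the slip, withdrew the hand and handed the job in at about 10.5 s; no verdict came back.

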